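# Sort sample tubes by length and run the tray under the reader

### The job

Sort the three sample tubes by length into the sliding tray: the long tube into either of the long places (the row nearer the robot) and the two short tubes into the short places (the far row), each lying flat in its own place. Then slide the loaded tray along its track until the centre of its round mark sits right under the tip of the code reader's nose, and let go. Leave the gel bottle, the label roll and the spatula box where they are.

Things in the scene. Friction and masses are not known exactly. Their poses are not given: they have to be found in the camera images.
- tube_a: the one long sample tube, 112 mm long, lying down: white barrel 24 mm in diameter, a red hexagonal cap at each end, 14 mm long, 28 mm across flats, 32 across corners; it lies on a flat and does not roll; about 67 g. Origin on its axis at mid-length, 14 mm above what it lies on; x along the tube, ends alike. Long and short tubes differ only in length.
- tube_b: one of the two short sample tubes, 82 mm long, lying down: white barrel 24 mm in diameter, a red hexagonal cap at each end, 14 mm long, 28 mm across flats, 32 across corners; it lies on a flat and does not roll; about 49 g. Origin on its axis at mid-length, 14 mm above what it lies on; x along the tube, ends alike. Long and short tubes differ only in length.
- tube_c: one of the two short sample tubes, 82 mm long, lying down: white barrel 24 mm in diameter, a red hexagonal cap at each end, 14 mm long, 28 mm across flats, 32 across corners; it lies on a flat and does not roll; about 49 g. Origin on its axis at mid-length, 14 mm above what it lies on; x along the tube, ends alike. Long and short tubes differ only in length.
- long_place_1 (a point): centre of a place in the long row (the row nearer the robot): a bay 124 x 40 mm inside for a 112 mm tube. The point is 14 mm above the bay's floor (the tray plate), on the axis of a seated tube. Frame y: along the bay and the tray's slide; z up. End walls 14 mm high, with lips 18 mm long at the four corners; open along the middle of both sides for the fingers.
- short_place_1 (a point): centre of a place in the short row (the row farther from the robot, beside the mark): a bay 94 x 40 mm inside for a 82 mm tube. The point is 14 mm above the bay's floor (the tray plate), on the axis of a seated tube. Frame y: along the bay and the tray's slide; z up. End walls 14 mm high, with lips 18 mm long at the four corners; open along the middle of both sides for the fingers.
- long_place_2 (a point): centre of a place in the long row (the row nearer the robot): a bay 124 x 40 mm inside for a 112 mm tube. The point is 14 mm above the bay's floor (the tray plate), on the axis of a seated tube. Frame y: along the bay and the tray's slide; z up. End walls 14 mm high, with lips 18 mm long at the four corners; open along the middle of both sides for the fingers.
- short_place_2 (a point): centre of a place in the short row (the row farther from the robot, beside the mark): a bay 94 x 40 mm inside for a 82 mm tube. The point is 14 mm above the bay's floor (the tray plate), on the axis of a seated tube. Frame y: along the bay and the tray's slide; z up. End walls 14 mm high, with lips 18 mm long at the four corners; open along the middle of both sides for the fingers.
- tray (a joint): the grey sorting tray's place along its track, m: 0 at its right-hand stop, growing towards the reader (the frame y of the tray's points) up to 0.185. It stays where it is left; moving it takes about 3 N. The tray plate, 134 mm wide and 335 mm long, has its upper face 20 mm above the table.
- handle (a point): the tray's handle, a black upright block at the tray's right-hand end (away from the reader), 16 mm thick along frame y, 50 mm wide along x, 50 mm high above the tray plate; this point is in its middle, 14 mm below its top, 36 mm above the plate. 31 mm free to the nearest bay wall. Same axes as the places.
- mark (a point): centre of the round black mark (24 mm across, white 8 mm centre) on a white square on the tray plate at the reader's end of the short row, 20 mm above the table. Same axes as the places; it moves with the tray and passes exactly under the reader's nose.
- nose (a point): tip of the downward-pointing nose of the black code reader, 62 mm above the table, fixed on a gooseneck stand that stands beyond the track; its 56 x 46 mm head reaches from there up to 0.16 m, the neck to 0.21 m. It does not move.
- gel: hand-gel bottle, 64 mm in diameter, 120 mm high, standing right of the work; bystander. Origin: centre of its underside.
- label_roll: roll of labels, 90 mm in diameter, 50 mm high, left of the work; bystander. Origin: centre of its underside.
- box: clear open box with wooden spatulas, 150 x 200 x 100 mm, left of the work; bystander. Origin: centre of its underside.
There are look-alikes about, which are no part of the job. Leave any orange look-alike of the tube_a alone.

How it is judged:
On the way, in this order (a step that is already met when the one before it is completed fails the run):
1. all three tubes lie in places of their own length (((distance between tube_a and long_place_1 below 0.011 m and angle between the x axis of tube_a and the y axis of long_place_1, either way round below 0.15 rad and angle between tube_a's own x axis and vertical between 1.49 and 1.65 rad) or (distance between tube_a and long_place_2 below 0.011 m and angle between the x axis of tube_a and the y axis of long_place_2, either way round below 0.15 rad and angle between tube_a's own x axis and vertical between 1.49 and 1.65 rad)) and ((distance between tube_b and short_place_1 below 0.011 m and angle between the x axis of tube_b and the y axis of short_place_1, either way round below 0.15 rad and angle between tube_b's own x axis and vertical between 1.49 and 1.65 rad) or (distance between tube_b and short_place_2 below 0.011 m and angle between the x axis of tube_b and the y axis of short_place_2, either way round below 0.15 rad and angle between tube_b's own x axis and vertical between 1.49 and 1.65 rad)) and ((distance between tube_c and short_place_1 below 0.011 m and angle between the x axis of tube_c and the y axis of short_place_1, either way round below 0.15 rad and angle between tube_c's own x axis and vertical between 1.49 and 1.65 rad) or (distance between tube_c and short_place_2 below 0.011 m and angle between the x axis of tube_c and the y axis of short_place_2, either way round below 0.15 rad and angle between tube_c's own x axis and vertical between 1.49 and 1.65 rad))), for 0.2 s.
2. the loaded tray's mark is under the reader's nose (all of step 1 and horizontal distance between mark and nose below 0.006 m), for 0.2 s.
At the end, for the whole second after the job is handed in: The long tube lies flat in a long place and both short tubes in the short places (centre within 11 mm of the place's point, within 0.15 rad of its length, level within about 0.08 rad), the centre of the mark is within 6 mm horizontally of the nose tip, and tubes and tray are at rest (all of step 2 and linear speed of each of tube_a, tube_b, tube_c below 0.02 m/s and velocity of joint tray between -0.005 and 0.005 m/s); the robot touches nothing.
It fails at once if a bystander (gel bottle, label roll or spatula box) is shifted by more than 30 mm (distance of any of gel, label_roll, box from where it was at the start of the episode above 0.03 m).
It also fails if it takes over 72 s, if anything falls off the work surface, if the arm or the gripper's body presses on something with over 40 N, if the wrist force passes 120 N, or if a joint passes its speed limit or range.

### The arm

A 6-joint arm with a two-finger parallel gripper is mounted at the origin on the work surface. World frame = base frame: x ahead of the robot, y to its left, z up, the work surface at z = 0. Lengths are in m, angles in rad, forces in N, time in s.
With the tool pointing down it reaches from about 0.35 to 0.725 m from the base axis. Payload 4.3 kg.
Tool frame: the origin (TCP) lies on the centre line of the jaws, within the pads' length; the fingertips stand r.finger_overhang ahead of it and the grasp point (between the pads) is the TCP (r.finger_overhang is the distance from the TCP to the fingertips, in m); z points along the fingers, y is the line along which they close (so a half turn about z gives the same grasp; the last joint's range is limited). The gripper opens to 85 mm and grips with 20 to 120 N. Pads are 22 mm wide; open, the fingers measure 114 mm over their backs; the gripper's body (76 mm by 85 mm) begins 54 mm behind the grasp point. The pads swing forward as they close: fully open they stand 13 mm farther back than shut.
Start: joints at [-0.11, 0.377, 0.081, 1.274, 0, 1.46], TCP at [0.575, 0, 0.25] pointing down, gripper open.
Joint ranges: [-2.72, 2.72], [-0.84, 1.66], [-1.02, 1.22], [-1.77, 2.12], [-1.37, 1.28], [-3.14, 3.14]. Speed limits (rad/s): [2.57, 2.57, 3.14, 3.14, 3.14, 3.14].

### API

Orientations are given as a unit quaternion [x, y, z, w].
In Python, from plant import r, imaging, order gives the robot as it stands. The module is installed in compiled form; this text tells all that it offers.
- The arm moves only by the shell command python3 -m creep 'ROWS' [OPENING]. ROWS is JSON, a list of rows, each an object with "offset": the shift along the tool's x, y, z in cm, a list of three; "rotation": the turn, a rotation vector about the tool's x, y, z in rad, a list of three. In form: [{"offset": [tx, ty, tz], "rotation": [ax, ay, az]}, ...]. A call has 1 to 5 rows; each row shifts and turns the commanded pose from where the row before left it, along the tool's axes as they then stand; what a row does not reach is not made up. A row lasts 1/12 s, in which the tool goes at most 41.7 mm and 7.16 degrees, less where a joint would pass 70% of its speed; a pose out of reach is approached as far as the arm can. A call with a gripper value outside its range is refused whole. OPENING is the closure in counts, from 0 (fully open) to 255 (shut), set as the call begins (- or left out, the last holds). The fingers move at their own pace and stop on an object; the grip force is fixed at half the most. Time passes only in rows, so rows that do not move let the fingers close. It gives the time, the measured TCP pose, the force, the opening and the grip force at its end, in the units of the state.
- r.observe(): the state, without advancing time (a new reading comes with each control period).
- imaging.camera(name): name is "scene" or "side" or "wrist"; returns the picture (480x640x3 uint8, red, green, blue); there is no depth.
- imaging.camera_model(name): a dict with "fx", "fy", "cx", "cy" (pixels), "R" (3x3) and "t" (3): a world point X has camera coordinates R X + t; the wrist camera has in their place "hand_eye" (4x4, takes a point from camera to tool coordinates, whose origin is the TCP and whose axes are the flange's). Camera axes: x right, y down, z forward; pixel columns grow to the right and rows downward; lengths in m; the calibration is good to about 2 mm. A picture is of the moment at which its call begins: read the wrist's pose just before it. camera_model takes no time and is no camera call.
- order.hand_in(): hands the job in; it is judged then, once.
The state is a dict: "time_s": time; "q": joint angles; "qd": joint speeds; "joint_torque": joint torques, N m; "eef_pos": TCP position; "ee_rot": TCP orientation; "force": force on the tool from outside, world axes, zero at the start; "ft_torque": the same for the moment, N m; "width": finger opening in m; "finger_force": force on a finger pad.
Only numpy, scipy, OpenCV 4.12 (cv2) and the standard library are available. Lean on these libraries where they do the work, as an engineer would, in place of code of your own. Each camera call takes 0.05 s, during which the arm holds its last target. There are 200 camera calls.

## Working session

There is one attempt and no reset: what is moved stays moved. The work goes in short steps, Python scripts to look and compute and a shell command to move; the robot and the scene stay as the last step left them, time stands still between calls to the robot, and variables do not carry over. Pictures are saved under pics/ and viewed, at most 10 in all, crops included, and the job is handed in when it is done.

```bash
mkdir -p pics; python3 - <<'E'
from plant import r, imaging, order
import cv2,numpy as np
print(r.observe(), r.finger_overhang)
for n in ("scene","side","wrist"):
    im=imaging.camera(n); cv2.imwrite(f"pics/{n}0.png",im[:,:,::-1]); print(n,imaging.camera_model(n))
E
```

```text
{'time_s': 0.0, 'q': array([-1.10273570e-01,  3.78057724e-01,  7.96485289e-02,  1.27439972e+00,
        4.34791608e-06,  1.46046871e+00]), 'qd': array([-0.00106978,  0.00233799, -0.00036812,  0.00133749, -0.00059609,
       -0.00044748]), 'joint_torque': array([ 5.03441061e-04, -4.63600910e+01,  2.69876987e+01,  2.07655923e-02,
       -6.74222474e-05, -6.15417605e-06]), 'eef_pos': array([5.74392854e-01, 8.97573068e-05, 2.49372647e-01]), 'ee_rot': array([ 7.07087317e-01,  7.07125529e-01, -6.27211055e-04, -7.86919370e-04]), 'force': array([ 0.21632893, -0.17668791,  0.5047073 ]), 'ft_torque': array([ 0.00556786, -0.04106396, -0.0258292 ]), 'finger_force': 0.0, 'width': 0.0853945740631668} 0.019
scene {'fx': 508.0458436050472, 'fy': 508.0458436050472, 'cx': 311.2888171841242, 'cy': 248.73718596901665, 'R': array([[-0.85069746,  0.5256355 , -0.00459965],
       [ 0.29399419,  0.46851502, -0.83310329],
       [-0.43575366, -0.71007112, -0.55309832]]), 't': array([ 0.41493423, -0.10604507,  1.36476043])}
side {'fx': 549.4389474258559, 'fy': 549.4389474258559, 'cx': 312.60475353103556, 'cy': 243.97509186315872, 'R': array([[ 0.80763232, -0.58948889,  0.01526057],
       [-0.44800468, -0.63020757, -0.63413738],
       [ 0.38343427,  0.50531304, -0.77306979]]), 't': array([-0.41581116,  0.2615421 ,  1.25390227])}
wrist {'fx': 409.19932288890385, 'fy': 409.19932288890385, 'cx': 316.88243567833626, 'cy': 246.9682427906858, 'hand_eye': array([[ 1.55297964e-04, -9.59505092e-01, -2.81691241e-01,
         7.17392522e-02],
       [ 9.99999972e-01,  1.99041184e-04, -1.26674402e-04,
        -4.11844100e-04],
       [ 1.77612892e-04, -2.81691213e-01,  9.59505096e-01,
        -1.22981184e-01],
       [ 0.00000000e+00,  0.00000000e+00,  0.00000000e+00,
         1.00000000e+00]])}
```

View pics/scene0.png

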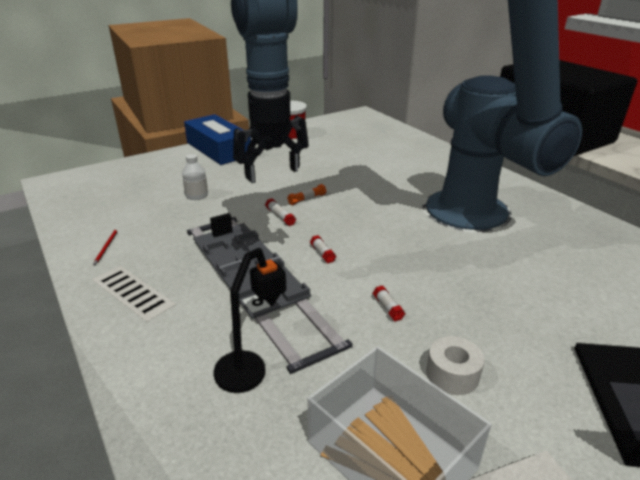

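View pics/side0.png

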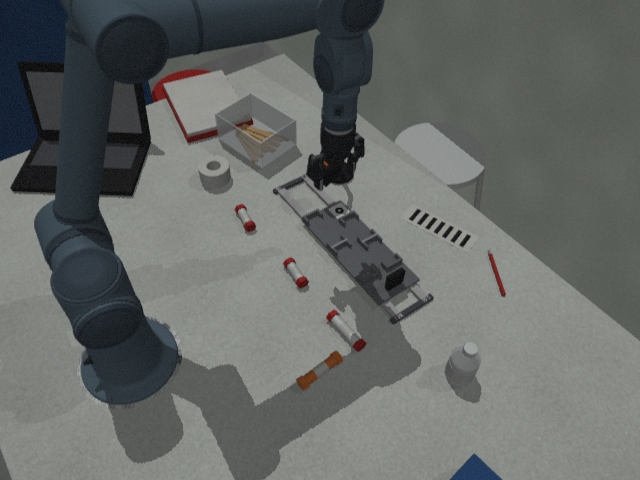

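View pics/wrist0.png

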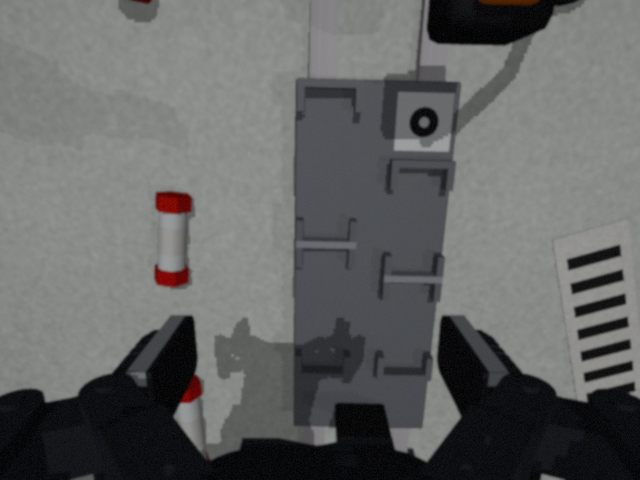

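The scene and side views show three red-capped tubes (side px (245,218), (296,272), (346,329)). The last is the longest, and it lies next to the orange decoy at (320,370). The wrist view shows the tray with its mark at (424,122) and a short tube at (173,240). Next I convert these to positions.

```bash
cat > h.py <<'E'
import numpy as np, cv2
from scipy.spatial.transform import Rotation as Ro
from plant import r, imaging
def cam(n,s=None):
    m=imaging.camera_model(n); K=(m["fx"],m["fy"],m["cx"],m["cy"])
    if n!="wrist": return K,m["R"].T,-m["R"].T@m["t"]
    s=s or r.observe(); T=np.eye(4); T[:3,:3]=Ro.from_quat(s["ee_rot"]).as_matrix(); T[:3,3]=s["eef_pos"]
    T=T@m["hand_eye"]; return K,T[:3,:3],T[:3,3]
def world(c,uv,z):
    K,R,o=c; d=R@np.array([(uv[0]-K[2])/K[0],(uv[1]-K[3])/K[1],1]); return o+d*(z-o[2])/d[2]
def pix(c,X):
    K,R,o=c; p=R.T@(np.array(X)-o); return np.array([K[0]*p[0]/p[2]+K[2],K[1]*p[1]/p[2]+K[3]])
def shot(n,name):
    s=r.observe(); im=imaging.camera(n); cv2.imwrite(f"pics/{name}.png",im[:,:,::-1]); return im,cam(n,s)
def reds(im,amin=25):
    h=cv2.cvtColor(im,cv2.COLOR_RGB2HSV); m=(((h[...,0]<4)|(h[...,0]>174))&(h[...,1]>170)&(h[...,2]>70)).astype(np.uint8)
    n,l,st,ce=cv2.connectedComponentsWithStats(m); return [(ce[i].round(1),int(st[i,4]),st[i,:4]) for i in range(1,n) if st[i,4]>amin]
E
python3 - <<'E'
from h import *
np.set_printoptions(precision=4,suppress=True)
from plant import r
for n in ("scene","side","wrist"):
    im=cv2.imread(f"pics/{n}0.png")[:,:,::-1].copy(); c=cam(n); print(n)
    for ce,a,b in reds(im): print(ce,a,world(c,ce,.016)[:2])
c=cam("wrist")
for k,uv,z in [("mark",(424,122),.02),("TL",(297,80),.02),("TR",(460,82),.02),("BL",(294,427),.02),("BR",(423,428),.02),("Ltop",(328,92),.034),("Lmid",(327,245),.034),("Lbot",(325,354),.034),("Stop",(420,164),.034),("Smid",(413,279),.034),("Sbot",(403,358),.034)]: print(k,world(c,uv,z)[:2])
c=cam("side"); print("handle side",world(c,(395,268),.07),"mark",world(c,(339,211),.02))
c=cam("scene"); print("nose scene", world(c,(271,304),.062), "handle", world(c,(221,215),.07),"gel",world(c,(195,197),0))
E
```

```text
scene
[600.   51.8] 3777 [-1.9168 -0.8613]
[292.5 133.5] 48 [ 0.1346 -0.6975]
[289.3 219.4] 74 [ 0.4413 -0.1814]
[105.6 245.9] 74 [ 0.8679 -0.304 ]
[328.6 256. ] 96 [0.4472 0.0094]
[377.6 289.9] 36 [0.4296 0.1668]
[396.3 312.9] 138 [0.4434 0.2434]
side
[173.1  86.7] 494 [0.5518 0.8652]
[239.  207.1] 26 [0.4413 0.2488]
[248.7 224.2] 41 [0.4296 0.179 ]
[496.8 274.6] 114 [ 0.8538 -0.332 ]
[287.8 261.2] 33 [0.4444 0.0125]
[300.9 280.7] 54 [ 0.4362 -0.0575]
[331.2 314.7] 49 [ 0.4375 -0.1812]
[358.5 343.8] 48 [ 0.4411 -0.2805]
wrist
[173.1 202.2] 605 [0.4471 0.0081]
[171.4 277.6] 413 [ 0.4386 -0.0626]
[192.1 390.7] 275 [ 0.4473 -0.1847]
mark [0.662  0.0757]
TL [0.5578 0.1079]
TR [0.6886 0.1064]
BL [ 0.5502 -0.2252]
BR [ 0.6832 -0.2262]
Ltop [0.5824 0.0978]
Lmid [ 0.5825 -0.0258]
Lbot [ 0.5814 -0.1317]
Stop [0.6577 0.0428]
Smid [ 0.6586 -0.057 ]
Sbot [ 0.6544 -0.1359]
handle side [ 0.623  -0.1914  0.07  ] mark [0.6582 0.0724 0.02  ]
nose scene [0.6619 0.1401 0.062 ] handle [ 0.6127 -0.2043  0.07  ] gel [ 0.5912 -0.4556  0.    ]
```

```bash
python3 - <<'E'
import cv2
a=cv2.imread("pics/scene0.png")[225:345,190:350]; b=cv2.imread("pics/side0.png")[130:330,270:450]
a=cv2.resize(a,(400,300),interpolation=2); b=cv2.resize(b,(400,444),interpolation=2)
a=cv2.copyMakeBorder(a,0,144,0,0,0); cv2.imwrite("pics/crop1.png",cv2.hconcat([a,b]))
E
```

```text
(no output)
```

View pics/crop1.png

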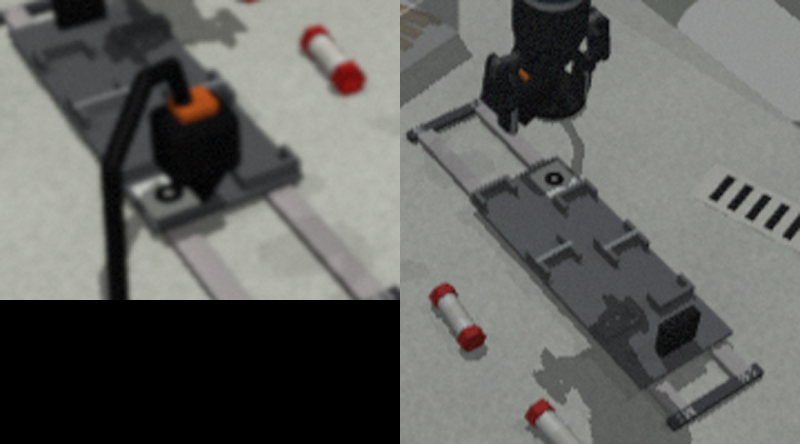

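The crop shows the nose tip at scene px (273,305) and the tray's short-row mark well short of it. The nose is at about (0.66, 0.14), so the tray needs about 65 mm of travel. I'll take a closer look at the tray bays, reusing the first wrist picture.

```bash
python3 - <<'E'
import cv2
a=cv2.imread("pics/wrist0.png")[70:370,285:475]
a=cv2.resize(a,None,fx=2,fy=2,interpolation=2); cv2.imwrite("pics/crop2.png",a); print(a.shape)
E
```

```text
(600, 380, 3)
```

View pics/crop2.png

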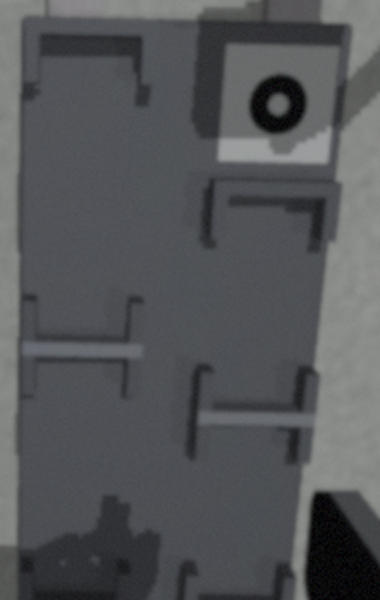

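The crop shows the long-row middle wall at wrist px (326,245) and the short-row middle wall at (412,278). That puts the places at about LP1 (.584,.038), LP2 (.581,-.090), SP1 (.6595,-.0075) and SP2 (.6575,-.1055). Now I go over tube B.

```bash
cat >> h.py <<'E'
def tubes(name,z=.018):
    im,c=shot("wrist",name); s=r.observe(); W=[(world(c,ce,z)[:2].round(4),a) for ce,a,b in reds(im,80)]
    R=Ro.from_quat(s["ee_rot"]).as_matrix(); p=s["eef_pos"]
    print("t",s["time_s"],"tcp",p.round(4),"toolx",R[:,0].round(3),"toolz",R[:,2].round(3))
    for i in range(len(W)):
        print("cap",*W[i])
        for j in range(i):
            d=W[i][0]-W[j][0]; L=np.linalg.norm(d)
            if .055<L<.115:
                d=d*np.sign(d[1])/L; m=(W[i][0]+W[j][0])/2; ax=R[:2,0]; e=m-p[:2]
                print("tube centre",m.round(4),"L",L.round(4),"lean",np.arctan2(d[0],d[1]).round(3),"-> tool cm",(e@R[:2,0]*100).round(2),(e@R[:2,1]*100).round(2),"turn",(np.arctan2(d[0],d[1])-np.arctan2(ax[0],ax[1])).round(3))
E
python3 -m creep '[{"offset":[-0.54,-2.62,2.4],"rotation":[0,0,0.024]},{"offset":[-0.54,-2.62,2.4],"rotation":[0,0,0.024]},{"offset":[-0.54,-2.62,2.4],"rotation":[0,0,0.024]},{"offset":[-0.54,-2.62,2.4],"rotation":[0,0,0.024]},{"offset":[-0.54,-2.62,2.4],"rotation":[0,0,0.024]}]' 0
python3 -m creep '[{"offset":[0,0,0],"rotation":[0,0,0]},{"offset":[0,0,0],"rotation":[0,0,0]}]'
python3 -c "
from h import *
tubes('w1')"
```

```text
time_s: 0.57
eef_pos: [0.4413, -0.0207, 0.1291]
ee_rot: [0.749, 0.663, -0.0, 0.0]
force: [1.5, -1.1, -0.3]
width: 0.0855
finger_force: 0.0
time_s: 0.73
eef_pos: [0.4373, -0.0197, 0.1275]
ee_rot: [0.748, 0.663, -0.003, -0.004]
force: [0.9, -0.3, 1.1]
width: 0.0857
finger_force: 0.0
t 0.7833 tcp [ 0.442  -0.0205  0.1299] toolx [0.12  0.993 0.   ] toolz [-0.002  0.    -1.   ]
cap [0.4459 0.0077] 1313
cap [ 0.4373 -0.0619] 969
tube centre [ 0.4416 -0.0271] L 0.0701 lean 0.123 -> tool cm -0.66 0.04 turn 0.003
```

```bash

python3 -m creep '[{"offset":[-0.3,0,2.5],"rotation":[0,0,0]},{"offset":[-0.3,0,2.5],"rotation":[0,0,0]},{"offset":[0,0,2.5],"rotation":[0,0,0]},{"offset":[0,0,2.2],"rotation":[0,0,0]},{"offset":[0,0,1.0],"rotation":[0,0,0]}]' 
python3 -m creep '[{"offset":[0,0,0],"rotation":[0,0,0]},{"offset":[0,0,0],"rotation":[0,0,0]},{"offset":[0,0,0],"rotation":[0,0,0]}]'
python3 -m creep '[{"offset":[0,0,0],"rotation":[0,0,0]},{"offset":[0,0,0],"rotation":[0,0,0]},{"offset":[0,0,0],"rotation":[0,0,0]},{"offset":[0,0,0],"rotation":[0,0,0]},{"offset":[0,0,0],"rotation":[0,0,0]}]' 255
python3 -m creep '[{"offset":[0,0,0],"rotation":[0,0,0]},{"offset":[0,0,0],"rotation":[0,0,0]},{"offset":[0,0,0],"rotation":[0,0,0]},{"offset":[0,0,0],"rotation":[0,0,0]},{"offset":[0,0,0],"rotation":[0,0,0]}]'
```

```text
time_s: 1.2
eef_pos: [0.4455, -0.0271, 0.0228]
ee_rot: [0.748, 0.664, 0.001, 0.001]
force: [-0.9, 0.4, -0.2]
width: 0.0855
finger_force: 0.0
time_s: 1.45
eef_pos: [0.4454, -0.0271, 0.025]
ee_rot: [0.748, 0.664, 0.001, 0.002]
force: [0.2, 0.6, -0.1]
width: 0.0853
finger_force: 0.0
time_s: 1.87
eef_pos: [0.4424, -0.0267, 0.0236]
ee_rot: [0.748, 0.663, 0.0, 0.0]
force: [0.3, -0.8, -0.4]
width: 0.0254
finger_force: 0.0
time_s: 2.28
eef_pos: [0.4425, -0.0267, 0.0238]
ee_rot: [0.748, 0.663, 0.0, 0.0]
force: [-1.5, 0.3, 6.1]
width: 0.0215
finger_force: 58.6
```

```bash

python3 -m creep '[{"offset":[0,0,-1.5],"rotation":[0,0,0]},{"offset":[0,0,-2],"rotation":[0,0,-0.025]},{"offset":[0,0,-2],"rotation":[0,0,-0.025]},{"offset":[0,0,-2],"rotation":[0,0,-0.025]},{"offset":[0,0,-1],"rotation":[0,0,-0.025]}]' 
python3 -m creep '[{"offset":[0.3,2,0],"rotation":[0,0,0]},{"offset":[0.3,3,0],"rotation":[0,0,0]},{"offset":[0.3,3,0],"rotation":[0,0,0]},{"offset":[0.3,3,0],"rotation":[0,0,0]},{"offset":[0.3,3,0],"rotation":[0,0,0]}]'
python3 -m creep '[{"offset":[0.3,3,0],"rotation":[0,0,0]},{"offset":[0.3,3,0],"rotation":[0,0,0]},{"offset":[0.25,1.7,0],"rotation":[0,0,0]},{"offset":[0,0,0],"rotation":[0,0,0]},{"offset":[0,0,0],"rotation":[0,0,0]}]'
python3 -c "
from h import *
tubes('w2',.078)"
```

```text
time_s: 2.7
eef_pos: [0.4431, -0.0268, 0.1104]
ee_rot: [0.714, 0.7, 0.001, 0.001]
force: [0.5, 0.3, -0.6]
width: 0.0219
finger_force: 59.0
time_s: 3.12
eef_pos: [0.5834, -0.0142, 0.108]
ee_rot: [0.714, 0.7, -0.0, -0.0]
force: [0.8, -0.4, 0.7]
width: 0.0217
finger_force: 59.0
time_s: 3.53
eef_pos: [0.6596, -0.0074, 0.1074]
ee_rot: [0.714, 0.7, -0.0, -0.0]
force: [-0.3, 0.4, -1.3]
width: 0.0219
finger_force: 59.1
t 3.5833 tcp [ 0.6586 -0.0074  0.1076] toolx [0.02 1.   0.  ] toolz [-0.002  0.    -1.   ]
cap [0.6597 0.0217] 5116
cap [ 0.6576 -0.0644] 1918
tube centre [ 0.6586 -0.0214] L 0.0861 lean 0.024 -> tool cm -1.39 0.03 turn 0.004
```

View pics/w2.png

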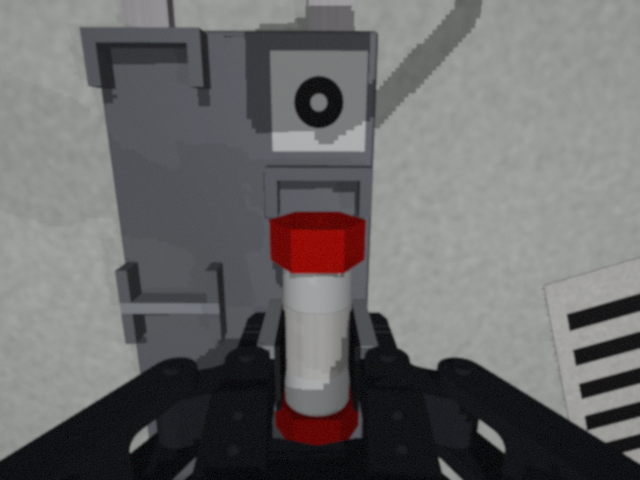

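The picture shows the tube level in the grip. The mark is at (319,102), the short end wall top at (318,173), the long middle wall top at (171,308) and the long end wall at (144,36). I use these to refine the tray.

```bash
python3 -c "
from h import *
c=cam('wrist')
for k,uv,z in [('mark',(319,102),.02),('Swall outer',(318.5,167),.034),('Swall inner',(318,181),.034),('Lmid',(171,308),.034),('Ltop in',(145,44),.034),('Ltop out',(144,29),.034),('TR',(376,32),.02)]: print(k,world(c,uv,z)[:2].round(4))
for p in [(.6595,-.0075+.049,.034),(.584,.102,.034),(.5825,-.026,.034)]: print(pix(c,p).round(0))
print(r.observe()['eef_pos'])
"
```

```text
mark [0.6606 0.0759]
Swall outer [0.6598 0.046 ]
Swall inner [0.6595 0.0395]
Lmid [ 0.5812 -0.0253]
Ltop in [0.5849 0.1005]
Ltop out [0.5853 0.1064]
TR [0.6877 0.106 ]
[318. 177.]
[142.  40.]
[174. 309.]
[ 0.65858541 -0.00742469  0.10757419]
```

```bash

python3 -m creep '[{"offset":[0,0.1,2],"rotation":[0,0,0]},{"offset":[0,0,2],"rotation":[0,0,0]},{"offset":[0,0,1.3],"rotation":[0,0,0]},{"offset":[0,0,0.8],"rotation":[0,0,0]},{"offset":[0,0,0.2],"rotation":[0,0,0]}]' 
python3 -m creep '[{"offset":[0,0,0],"rotation":[0,0,0]},{"offset":[0,0,0],"rotation":[0,0,0]},{"offset":[0,0,0],"rotation":[0,0,0]}]'

```

```text
time_s: 4.0
eef_pos: [0.658, -0.0074, 0.044]
ee_rot: [0.714, 0.7, -0.001, -0.002]
force: [0.0, -0.4, -0.2]
width: 0.022
finger_force: 59.2
time_s: 4.25
eef_pos: [0.6614, -0.0076, 0.0466]
ee_rot: [0.714, 0.7, 0.001, 0.001]
force: [0.4, 0.1, 0.1]
width: 0.0217
finger_force: 59.2
```

```bash

python3 -m creep '[{"offset":[0,0,0.15],"rotation":[0,0,0]},{"offset":[0,0,0],"rotation":[0,0,0]}]' 
python3 -m creep '[{"offset":[0,0,0],"rotation":[0,0,0]},{"offset":[0,0,0],"rotation":[0,0,0]},{"offset":[0,0,0],"rotation":[0,0,0]},{"offset":[0,0,0],"rotation":[0,0,0]}]' 105
python3 -m creep '[{"offset":[0,0,-1.5],"rotation":[0,0,0]},{"offset":[0,0,-3],"rotation":[0,0,0]},{"offset":[0,0,-3],"rotation":[0,0,0]},{"offset":[0,0,-1],"rotation":[0,0,0]},{"offset":[0,0,0],"rotation":[0,0,0]}]' 
python3 -c "
from h import *
tubes('w3',.038)"
```

```text
time_s: 4.42
eef_pos: [0.6611, -0.0075, 0.0443]
ee_rot: [0.714, 0.7, 0.0, 0.0]
force: [0.2, 0.0, -1.3]
width: 0.0221
finger_force: 59.2
time_s: 4.75
eef_pos: [0.6608, -0.0075, 0.0439]
ee_rot: [0.714, 0.7, 0.0, 0.0]
force: [0.2, 0.1, 0.3]
width: 0.0502
finger_force: 0.0
time_s: 5.17
eef_pos: [0.6635, -0.0078, 0.1328]
ee_rot: [0.714, 0.7, 0.002, 0.003]
force: [0.6, -0.2, -1.0]
width: 0.0505
finger_force: 0.0
t 5.2167 tcp [ 0.6621 -0.0076  0.1303] toolx [ 0.02  1.   -0.  ] toolz [ 0.004 -0.    -1.   ]
cap [0.6614 0.0282] 1726
cap [ 0.6596 -0.0428] 1214
tube centre [ 0.6605 -0.0073] L 0.071 lean 0.025 -> tool cm 0.03 -0.16 turn 0.005
```

```bash

python3 -m creep '[{"offset":[0,-2.5,0],"rotation":[0,0,0]},{"offset":[0,-3.5,0],"rotation":[0,0,0]},{"offset":[0,-3.5,0],"rotation":[0,0,0]},{"offset":[1,-3.5,0],"rotation":[0,0,0]},{"offset":[2,-3,0],"rotation":[0,0,0]}]' 
python3 -m creep '[{"offset":[2.5,-2.4,0],"rotation":[0,0,0]},{"offset":[3,-2.4,0],"rotation":[0,0,0]},{"offset":[3,-1.6,0],"rotation":[0,0,0]},{"offset":[3,0,0],"rotation":[0,0,0]},{"offset":[3,0,0],"rotation":[0,0,0]}]' 
python3 -m creep '[{"offset":[2.5,0,0],"rotation":[0,0,0.07]},{"offset":[1.2,0,0],"rotation":[0,0,0.07]},{"offset":[0,0,0],"rotation":[0,0,0]},{"offset":[0,0,0],"rotation":[0,0,0]}]' 
python3 -c "
from h import *
tubes('w4')"
```

```text
time_s: 5.63
eef_pos: [0.4973, 0.0248, 0.1263]
ee_rot: [0.715, 0.699, -0.002, -0.002]
force: [-0.1, 1.1, 0.2]
width: 0.0503
finger_force: 0.0
time_s: 6.05
eef_pos: [0.437, 0.1726, 0.1269]
ee_rot: [0.714, 0.7, -0.002, -0.001]
force: [0.7, -0.0, -0.3]
width: 0.0502
finger_force: 0.0
time_s: 6.38
eef_pos: [0.4405, 0.2088, 0.1271]
ee_rot: [0.76, 0.649, -0.002, -0.0]
force: [-0.7, 0.0, 0.3]
width: 0.0501
finger_force: 0.0
t 6.4333 tcp [0.4406 0.2082 0.1274] toolx [ 0.158  0.987 -0.002] toolz [-0.003 -0.001 -1.   ]
cap [0.4425 0.2427] 1363
cap [0.4301 0.1736] 990
tube centre [0.4363 0.2082] L 0.0702 lean 0.178 -> tool cm -0.07 -0.43 turn 0.019
```

```bash

python3 -m creep '[{"offset":[-0.07,-0.4,2.5],"rotation":[0,0,0.02]},{"offset":[0,0,2.5],"rotation":[0,0,0]},{"offset":[0,0,2.5],"rotation":[0,0,0]},{"offset":[0,0,2.0],"rotation":[0,0,0]},{"offset":[0,0,0.8],"rotation":[0,0,0]}]' 
python3 -m creep '[{"offset":[0,0,0],"rotation":[0,0,0]},{"offset":[0,0,0],"rotation":[0,0,0]},{"offset":[0,0,0],"rotation":[0,0,0]}]'
python3 -m creep '[{"offset":[0,0,0],"rotation":[0,0,0]},{"offset":[0,0,0],"rotation":[0,0,0]},{"offset":[0,0,0],"rotation":[0,0,0]},{"offset":[0,0,0],"rotation":[0,0,0]},{"offset":[0,0,0],"rotation":[0,0,0]}]' 255

```

```text
time_s: 6.85
eef_pos: [0.435, 0.2067, 0.0228]
ee_rot: [0.768, 0.64, -0.003, -0.001]
force: [-0.2, -0.6, 0.0]
width: 0.0503
finger_force: 0.0
time_s: 7.1
eef_pos: [0.4388, 0.2087, 0.0269]
ee_rot: [0.768, 0.641, 0.001, 0.0]
force: [-0.2, -1.2, 1.3]
width: 0.0501
finger_force: 0.0
time_s: 7.52
eef_pos: [0.4389, 0.2092, 0.0272]
ee_rot: [0.768, 0.641, 0.001, 0.001]
force: [-1.2, -1.6, 5.6]
width: 0.0222
finger_force: 58.6
```

```bash

python3 -m creep '[{"offset":[0,0,-1.5],"rotation":[0,0,0]},{"offset":[0,0,-2],"rotation":[0,0,-0.04]},{"offset":[0,0,-2],"rotation":[0,0,-0.04]},{"offset":[0,0,-2],"rotation":[0,0,-0.04]},{"offset":[0,0,-1],"rotation":[0,0,-0.04]}]' 
python3 -m creep '[{"offset":[-2.2,1.6,0],"rotation":[0,0,0]},{"offset":[-2.9,2.1,0],"rotation":[0,0,0]},{"offset":[-2.9,2.1,0],"rotation":[0,0,0]},{"offset":[-2.9,2.1,0],"rotation":[0,0,0]},{"offset":[-2.9,2.1,0],"rotation":[0,0,0]}]'
python3 -m creep '[{"offset":[-2.9,2.1,0],"rotation":[0,0,0]},{"offset":[-2.9,2.1,0],"rotation":[0,0,0]},{"offset":[-2.9,2.1,0],"rotation":[0,0,0]},{"offset":[-2.9,2.1,0],"rotation":[0,0,0]},{"offset":[-2.9,2.1,0],"rotation":[0,0,0]}]'
python3 -m creep '[{"offset":[-2.8,2,0],"rotation":[0,0,0]},{"offset":[0,0,0],"rotation":[0,0,0]},{"offset":[0,0,0],"rotation":[0,0,0]},{"offset":[0,0,0],"rotation":[0,0,0]}]'
python3 -c "
from h import *
tubes('w5',.078)
c=cam('wrist'); p=r.observe()['eef_pos']
for X in [(p[0]+.0007,p[1]+.034,p[2]-.013),(p[0]-.0007,p[1]-.034,p[2]-.013),(.6605,.028,.038),(.6605,-.0428,.038)]: print(pix(c,X).round())
"
```

```text
time_s: 7.93
eef_pos: [0.4391, 0.2094, 0.1137]
ee_rot: [0.713, 0.701, 0.002, 0.001]
force: [0.8, -0.1, 0.1]
width: 0.0218
finger_force: 59.1
time_s: 8.35
eef_pos: [0.5359, 0.0676, 0.1115]
ee_rot: [0.714, 0.7, 0.0, 0.0]
force: [0.4, 0.6, -0.6]
width: 0.0217
finger_force: 59.1
time_s: 8.77
eef_pos: [0.6379, -0.0798, 0.1113]
ee_rot: [0.714, 0.7, 0.0, 0.0]
force: [1.0, -0.5, -0.3]
width: 0.0218
finger_force: 59.1
time_s: 9.1
eef_pos: [0.656, -0.1062, 0.1107]
ee_rot: [0.714, 0.7, -0.0, -0.001]
force: [-0.1, 0.4, -0.9]
width: 0.0215
finger_force: 59.2
t 9.15 tcp [ 0.6557 -0.1056  0.1108] toolx [0.019 1.    0.001] toolz [-0.001  0.001 -1.   ]
cap [ 0.6591 -0.0394] 2022
cap [ 0.656  -0.0783] 4865
cap [ 0.654 -0.165] 2040
tube centre [ 0.655  -0.1216] L 0.0867 lean 0.023 -> tool cm -1.61 -0.04 turn 0.004
[318. 241.]
[318. 408.]
[324. -28.]
[326. 147.]
```

View pics/w5.png

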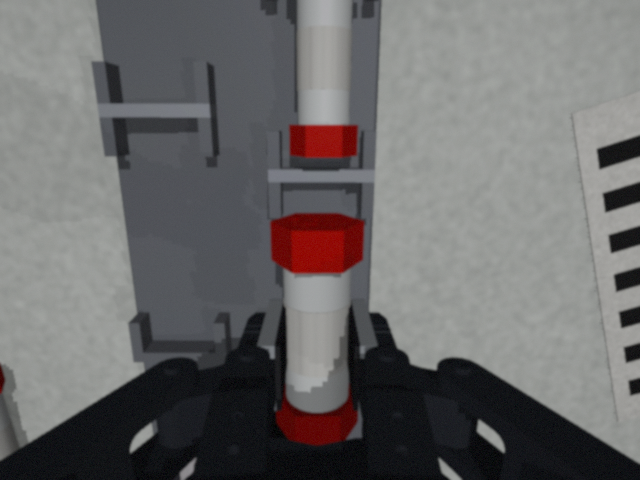

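Tube B sits in its bay and tube C is level in the grip. The short middle wall is at (321,176), the long middle wall at (155,110) and the right-hand end wall at (182,348).

```bash
python3 -c "
from h import *
c=cam('wrist')
for k,uv,z in [('Smid',(321.5,176),.034),('S t',(321.5,170),.034),('S b',(321.5,182),.034),('Lmid',(155,110),.034),('L t',(155,103),.034),('L b',(155,117),.034),('Lend',(182,348),.034)]: print(k,world(c,uv,z)[:2].round(4))
print(r.observe()['eef_pos'])
"
```

```text
Smid [ 0.6583 -0.0567]
S t [ 0.6584 -0.0538]
S b [ 0.6583 -0.0596]
Lmid [ 0.5816 -0.0249]
L t [ 0.582  -0.0218]
L b [ 0.5812 -0.028 ]
Lend [ 0.5803 -0.1488]
[ 0.65568642 -0.10556701  0.1108259 ]
```

```bash

python3 -m creep '[{"offset":[-0.1,0.15,2],"rotation":[0,0,0]},{"offset":[0,0,2],"rotation":[0,0,0]},{"offset":[0,0,1.4],"rotation":[0,0,0]},{"offset":[0,0,0.8],"rotation":[0,0,0]},{"offset":[0,0,0.2],"rotation":[0,0,0]}]' 
python3 -m creep '[{"offset":[0,0,0.1],"rotation":[0,0,0]},{"offset":[0,0,0],"rotation":[0,0,0]},{"offset":[0,0,0],"rotation":[0,0,0]}]'
python3 -m creep '[{"offset":[0,0,0],"rotation":[0,0,0]},{"offset":[0,0,0],"rotation":[0,0,0]},{"offset":[0,0,0],"rotation":[0,0,0]},{"offset":[0,0,0],"rotation":[0,0,0]}]' 105
python3 -m creep '[{"offset":[0,0,-1.5],"rotation":[0,0,0]},{"offset":[0,0,-3],"rotation":[0,0,0]},{"offset":[0,0,-3],"rotation":[0,0,0]},{"offset":[0,0,-1],"rotation":[0,0,0]},{"offset":[0,0,0],"rotation":[0,0,0]}]' 
python3 -c "
from h import *
tubes('w6',.038)"
```

```text
time_s: 9.57
eef_pos: [0.6565, -0.1058, 0.0472]
ee_rot: [0.714, 0.701, -0.0, -0.001]
force: [-6.2, 2.0, 12.7]
width: 0.0218
finger_force: 60.3
time_s: 9.82
eef_pos: [0.6577, -0.1063, 0.0472]
ee_rot: [0.714, 0.701, 0.0, 0.0]
force: [-2.0, 1.7, 5.3]
width: 0.0216
finger_force: 59.8
time_s: 10.15
eef_pos: [0.658, -0.1076, 0.0457]
ee_rot: [0.714, 0.7, 0.0, 0.0]
force: [-0.2, 0.2, -0.3]
width: 0.0503
finger_force: 0.0
time_s: 10.57
eef_pos: [0.6606, -0.1084, 0.1347]
ee_rot: [0.714, 0.7, 0.002, 0.003]
force: [0.3, -0.1, 0.4]
width: 0.0502
finger_force: 0.0
t 10.6167 tcp [ 0.6593 -0.1081  0.1322] toolx [ 0.02   1.    -0.001] toolz [ 0.004 -0.001 -1.   ]
cap [ 0.6597 -0.0409] 1596
cap [ 0.658 -0.072] 1687
cap [ 0.6566 -0.143 ] 1208
tube centre [ 0.6582 -0.0919] L 0.1021 lean 0.03 -> tool cm 1.61 -0.15 turn 0.01
tube centre [ 0.6573 -0.1075] L 0.071 lean 0.02 -> tool cm 0.05 -0.2 turn -0.0
cap [ 0.4723 -0.1671] 441
```

```bash

python3 -m creep '[{"offset":[-1.5,-2.4,0],"rotation":[0,0,0]},{"offset":[-1.7,-2.7,0],"rotation":[0,0,0]},{"offset":[-1.7,-2.7,0],"rotation":[0,0,0]},{"offset":[-1.7,-2.7,0],"rotation":[0,0,0]},{"offset":[-1.7,-2.7,0],"rotation":[0,0,0]}]' 
python3 -m creep '[{"offset":[-1.7,-2.7,0],"rotation":[0,0,0]},{"offset":[-1.7,-2.7,0],"rotation":[0,0,0]},{"offset":[-1.5,-2.7,0],"rotation":[0,0,0]},{"offset":[0,0,0],"rotation":[0,0,0]},{"offset":[0,0,0],"rotation":[0,0,0]}]' 
python3 -c "
from h import *
tubes('w7')"
```

```text
time_s: 11.03
eef_pos: [0.5216, -0.1877, 0.1283]
ee_rot: [0.714, 0.7, -0.001, -0.002]
force: [0.3, 0.1, 0.4]
width: 0.0503
finger_force: 0.0
time_s: 11.45
eef_pos: [0.44, -0.235, 0.129]
ee_rot: [0.715, 0.699, -0.0, -0.002]
force: [0.3, -0.8, 0.3]
width: 0.0504
finger_force: 0.0
t 11.5 tcp [ 0.4414 -0.2349  0.1294] toolx [0.021 1.    0.002] toolz [-0.002  0.002 -1.   ]
cap [ 0.4398 -0.1834] 1349
cap [ 0.4406 -0.2844] 829
tube centre [ 0.4402 -0.2339] L 0.101 lean -0.008 -> tool cm 0.1 -0.12 turn -0.029
```

View pics/w7.png

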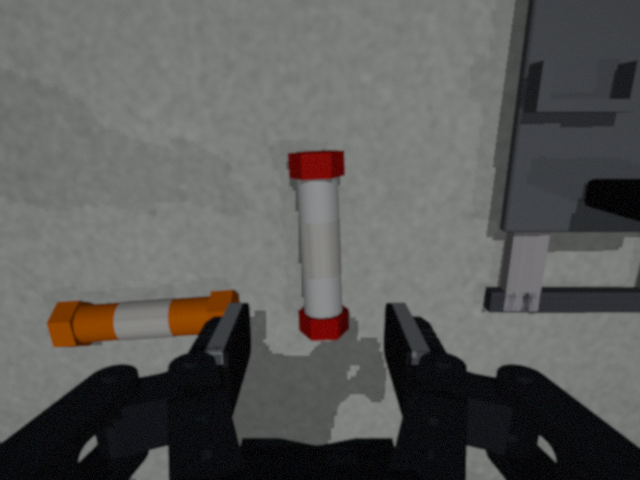

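The long tube lies at (321,245), and the orange decoy ends at (238,305), clear of the finger. Descending to grip.

```bash

python3 -m creep '[{"offset":[0.1,-0.1,2.5],"rotation":[0,0,-0.03]},{"offset":[0,0,2.5],"rotation":[0,0,0]},{"offset":[0,0,2.5],"rotation":[0,0,0]},{"offset":[0,0,2.1],"rotation":[0,0,0]},{"offset":[0,0,0.9],"rotation":[0,0,0]}]' 
python3 -m creep '[{"offset":[0,0,0],"rotation":[0,0,0]},{"offset":[0,0,0],"rotation":[0,0,0]},{"offset":[0,0,0],"rotation":[0,0,0]}]'
python3 -m creep '[{"offset":[0,0,0],"rotation":[0,0,0]},{"offset":[0,0,0],"rotation":[0,0,0]},{"offset":[0,0,0],"rotation":[0,0,0]},{"offset":[0,0,0],"rotation":[0,0,0]},{"offset":[0,0,0],"rotation":[0,0,0]}]' 255

```

```text
time_s: 11.92
eef_pos: [0.4405, -0.2322, 0.0224]
ee_rot: [0.703, 0.711, -0.0, -0.002]
force: [-0.1, 1.0, 0.1]
width: 0.0498
finger_force: 0.0
time_s: 12.17
eef_pos: [0.4426, -0.2347, 0.0268]
ee_rot: [0.703, 0.711, 0.0, 0.001]
force: [-0.3, 0.1, 0.3]
width: 0.0503
finger_force: 0.0
time_s: 12.58
eef_pos: [0.4425, -0.235, 0.0273]
ee_rot: [0.704, 0.711, 0.0, 0.001]
force: [-0.9, -0.2, 5.9]
width: 0.0219
finger_force: 58.6
```

```bash

python3 -m creep '[{"offset":[0,0,-1.5],"rotation":[0,0,0]},{"offset":[0,0,-2],"rotation":[0,0,0.015]},{"offset":[0,0,-2],"rotation":[0,0,0.015]},{"offset":[0,0,-2],"rotation":[0,0,0]},{"offset":[0,0,-1],"rotation":[0,0,0]}]' 
python3 -m creep '[{"offset":[2,1.8,0],"rotation":[0,0,0]},{"offset":[2.6,2.4,0],"rotation":[0,0,0]},{"offset":[2.6,2.4,0],"rotation":[0,0,0]},{"offset":[2.6,2.4,0],"rotation":[0,0,0]},{"offset":[2.6,2.4,0],"rotation":[0,0,0]}]'
python3 -m creep '[{"offset":[2.4,2.05,0],"rotation":[0,0,0]},{"offset":[0,0,0],"rotation":[0,0,0]},{"offset":[0,0,0],"rotation":[0,0,0]},{"offset":[0,0,0],"rotation":[0,0,0]}]'
python3 -c "
from h import *
tubes('w8',.078)
"
```

```text
time_s: 13.0
eef_pos: [0.4425, -0.2352, 0.1136]
ee_rot: [0.714, 0.7, 0.0, 0.002]
force: [0.5, -0.4, -0.7]
width: 0.0217
finger_force: 59.1
time_s: 13.42
eef_pos: [0.5586, -0.1114, 0.1108]
ee_rot: [0.714, 0.7, 0.0, 0.0]
force: [0.6, -0.8, -0.9]
width: 0.0218
finger_force: 59.1
time_s: 13.75
eef_pos: [0.5782, -0.0891, 0.1104]
ee_rot: [0.714, 0.7, -0.0, -0.0]
force: [-0.3, -0.8, -0.6]
width: 0.0217
finger_force: 59.1
t 13.8 tcp [ 0.5779 -0.0896  0.1105] toolx [ 0.021  1.    -0.   ] toolz [-0.001 -0.    -1.   ]
cap [0.6428 0.0181] 2110
cap [ 0.6419 -0.0363] 1983
cap [ 0.5782 -0.0407] 4631
tube centre [ 0.6105 -0.0113] L 0.0874 lean 0.832 -> tool cm 7.89 3.09 turn 0.812
tube centre [ 0.61   -0.0385] L 0.0639 lean 1.502 -> tool cm 5.17 3.11 turn 1.481
cap [ 0.6406 -0.0604] 2254
tube centre [ 0.6417 -0.0212] L 0.0785 lean 0.028 -> tool cm 6.97 6.23 turn 0.007
tube centre [ 0.6094 -0.0506] L 0.0654 lean -1.265 -> tool cm 3.97 3.07 turn -1.286
cap [ 0.6296 -0.1121] 239
tube centre [ 0.6358 -0.0742] L 0.0768 lean 0.161 -> tool cm 1.66 5.75 turn 0.14
tube centre [ 0.6039 -0.0764] L 0.088 lean -0.624 -> tool cm 1.37 2.57 turn -0.645
cap [ 0.6491 -0.1148] 216
tube centre [ 0.6455 -0.0756] L 0.0788 lean -0.091 -> tool cm 1.54 6.73 turn -0.112
tube centre [ 0.6136 -0.0778] L 0.1026 lean -0.763 -> tool cm 1.26 3.55 turn -0.784
tube centre [ 0.6448 -0.0876] L 0.0551 lean -0.155 -> tool cm 0.34 6.69 turn -0.176
cap [ 0.561  -0.1505] 113
tube centre [ 0.5696 -0.0956] L 0.1111 lean 0.155 -> tool cm -0.62 -0.82 turn 0.135
tube centre [ 0.5953 -0.1313] L 0.0786 lean 1.06 -> tool cm -4.14 1.82 turn 1.04
tube centre [ 0.6051 -0.1326] L 0.0951 lean 1.186 -> tool cm -4.25 2.8 turn 1.165
```

View pics/w8.png

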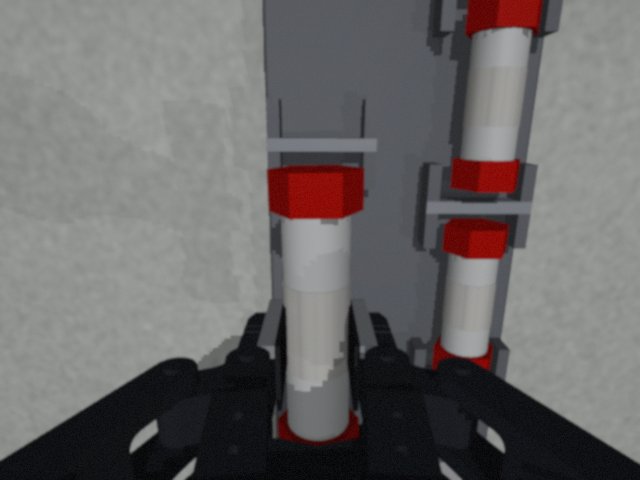

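Both short tubes lie in their bays, and the long tube is level over LP2 with the middle wall at (322,145). Lowering.

```bash

python3 -m creep '[{"offset":[0,0.2,2],"rotation":[0,0,0]},{"offset":[0,0,2],"rotation":[0,0,0]},{"offset":[0,0,1.3],"rotation":[0,0,0]},{"offset":[0,0,0.8],"rotation":[0,0,0]},{"offset":[0,0,0.2],"rotation":[0,0,0]}]' 
python3 -m creep '[{"offset":[0,0,0.1],"rotation":[0,0,0]},{"offset":[0,0,0],"rotation":[0,0,0]},{"offset":[0,0,0],"rotation":[0,0,0]}]'
python3 -m creep '[{"offset":[0,0,0],"rotation":[0,0,0]},{"offset":[0,0,0],"rotation":[0,0,0]},{"offset":[0,0,0],"rotation":[0,0,0]},{"offset":[0,0,0],"rotation":[0,0,0]}]' 105
python3 -m creep '[{"offset":[0,0,-1.5],"rotation":[0,0,0]},{"offset":[0,0,-3],"rotation":[0,0,0]},{"offset":[0,0,-3],"rotation":[0,0,0]},{"offset":[0,0,-3],"rotation":[0,0,0]},{"offset":[0,0,0],"rotation":[0,0,0]}]' 
python3 -c "
from h import *
im,c=shot('wrist','w9'); print(r.observe()['eef_pos'])
for ce,a,b in reds(im,200): print(ce,a,world(c,ce,.038)[:2].round(4))
im,c=shot('scene','s9'); im,c=shot('side','d9')"
```

```text
time_s: 14.22
eef_pos: [0.579, -0.09, 0.0473]
ee_rot: [0.715, 0.699, -0.001, -0.001]
force: [-5.6, 1.3, 10.9]
width: 0.0218
finger_force: 60.2
time_s: 14.47
eef_pos: [0.5807, -0.0899, 0.0474]
ee_rot: [0.715, 0.7, 0.0, 0.0]
force: [-0.1, -0.2, -1.0]
width: 0.0216
finger_force: 59.2
time_s: 14.8
eef_pos: [0.581, -0.0892, 0.047]
ee_rot: [0.714, 0.7, 0.0, 0.0]
force: [-0.4, -0.6, 0.6]
width: 0.0507
finger_force: 0.0
time_s: 15.22
eef_pos: [0.5847, -0.09, 0.1585]
ee_rot: [0.714, 0.7, 0.003, 0.005]
force: [0.9, -0.3, 0.2]
width: 0.0502
finger_force: 0.0
[ 0.58377789 -0.08977646  0.15579047]
[451.4  32.1] 1734 [0.6603 0.0289]
[306.7 161.6] 1348 [ 0.5806 -0.0379]
[439.4 164.4] 1264 [ 0.6584 -0.0412]
[433.3 215.4] 1425 [ 0.6567 -0.0717]
[310.  318.7] 975 [ 0.5801 -0.1389]
[437.1 320.8] 430 [ 0.6636 -0.1425]
```

The wrist measurement puts all three tubes within a few mm of their places. Now I go behind the handle with the fingers closed, and refine the nose-to-mark distance from the scene camera at the same time.

```bash

python3 -m creep '[{"offset":[-2,0.5,0],"rotation":[0,0,0]},{"offset":[-3,0.8,0],"rotation":[0,0,0]},{"offset":[-3,0.8,0],"rotation":[0,0,0]},{"offset":[-3,0.8,0],"rotation":[0,0,0]},{"offset":[-3,0.8,0],"rotation":[0,0,0]}]' 255
python3 -m creep '[{"offset":[-1.4,0.2,2],"rotation":[0,0,0]},{"offset":[0,0,2.5],"rotation":[0,0,0]},{"offset":[0,0,2.5],"rotation":[0,0,0]},{"offset":[0,0,2],"rotation":[0,0,0]},{"offset":[0,0,0.8],"rotation":[0,0,0]}]' 
python3 -m creep '[{"offset":[0,0,0],"rotation":[0,0,0]},{"offset":[0,0,0],"rotation":[0,0,0]}]' 
cat >> h.py <<'E'
from scipy.optimize import least_squares
def mark(im,c,guess,z=.02,half=14):
    # dark ring around white dot: darkest-weighted centroid near the guess
    u,v=pix(c,[*guess,z]).round().astype(int); g=cv2.cvtColor(im,cv2.COLOR_RGB2GRAY).astype(float)[v-half:v+half+1,u-half:u+half+1]
    return g.astype(int),u-half,v-half
E
python3 - <<'E'
from h import *
s=cv2.imread('pics/scene0.png')[:,:,::-1].copy(); c=cam('scene')
print('mark via scene',world(c,(257,302),.02), 'pred px of mark',pix(c,(.6606,.0759,.02)))
K,R,o=c
d=R@np.array([(272.5-K[2])/K[0],(304.7-K[3])/K[1],1]); 
print('nose z=.062',world(c,(272.5,304.7),.062)); k=(.662-o[0])/d[0]; print('nose on x=.662',o+d*k)
np.set_printoptions(linewidth=250)
g,u,v=mark(s,c,(.6606,.0759),half=10); print(u,v); print(g)
g=cv2.cvtColor(s,cv2.COLOR_RGB2GRAY); print(g[296:312,262:284])
E
```

```text
time_s: 15.78
eef_pos: [0.614, -0.2304, 0.1495]
ee_rot: [0.714, 0.7, -0.001, -0.002]
force: [0.8, -0.4, -0.1]
width: -0.0001
finger_force: 0.0
time_s: 16.2
eef_pos: [0.6129, -0.2422, 0.0479]
ee_rot: [0.714, 0.7, -0.001, -0.004]
force: [-1.4, -0.0, 0.1]
width: -0.0
finger_force: 0.0
time_s: 16.37
eef_pos: [0.616, -0.2433, 0.053]
ee_rot: [0.714, 0.7, -0.0, -0.001]
force: [1.0, 0.9, -0.0]
width: -0.0001
finger_force: 0.0
mark via scene [0.66068001 0.07405458 0.02      ] pred px of mark [257.4527401  302.48939972]
nose z=.062 [0.66044931 0.14336668 0.062     ]
nose on x=.662 [0.662      0.14656773 0.06495326]
247 292
[[ 48  49  49  48  46  44  37  27  15  12   5   5  11   3   8   6  10  10   8   8   5]
 [ 47  49  47  51  54  56  53  44  32  20   7   8   5   9  10   5  12   8   9   5   8]
 [ 49  55  55  60  65  72  78  82  77  49  25  10   9  10   6   9   8  10  13   6   6]
 [ 60  65  72  81  91 102 117 130 128 102  59  26  11  12   9  13   8  10  11   7  13]
 [ 78  89 100 116 127 134 147 162 164 141  99  51  17   7  11   6  13   6   9   9   6]
 [118 132 143 149 147 141 141 154 160 153 11
[... 2105 characters left out ...]
2  56  25   9  14  20  33  41  44  46  54  64  72  75  72  68]
 [ 95 108 111 114 112 108  94  71  43  23  23  31  35  43  43  45  49  54  57  68  65  64]
 [110 112 113 109 103 100  90  73  49  36  35  37  41  43  41  41  42  44  49  58  57  59]
 [111 105 103  95  87  81  72  58  47  39  40  42  42  40  39  40  38  44  53  57  61  66]
 [ 98  89  78  71  64  58  53  47  45  41  38  41  40  36  42  43  47  54  61  71  74  79]
 [ 76  65  58  52  48  48  42  40  38  39  36  40  40  46  51  58  64  69  78  85  93 102]
 [ 55  50  46  45  42  41  40  38  40  40  43  50  54  59  68  75  79  89 100 109 118 130]
 [ 45  43  44  40  40  38  39  42  45  51  60  69  72  75  80  81  87 106 124 138 147 153]]
```

```bash

python3 -m creep '[{"offset":[1,0,0],"rotation":[0,0,0]},{"offset":[0.8,0,0],"rotation":[0,0,0]},{"offset":[0.4,0,0],"rotation":[0,0,0]},{"offset":[0.4,0,0],"rotation":[0,0,0]},{"offset":[0.4,0,0],"rotation":[0,0,0]}]' 
python3 -m creep '[{"offset":[0.6,0,0],"rotation":[0,0,0]},{"offset":[0.7,0,0],"rotation":[0,0,0]},{"offset":[0.8,0,0],"rotation":[0,0,0]},{"offset":[0.8,0,0],"rotation":[0,0,0]},{"offset":[0.8,0,0],"rotation":[0,0,0]}]' 
python3 -m creep '[{"offset":[0.7,0,0],"rotation":[0,0,0]},{"offset":[0.6,0,0],"rotation":[0,0,0]},{"offset":[0.4,0,0],"rotation":[0,0,0]},{"offset":[0.2,0,0],"rotation":[0,0,0]},{"offset":[0.2,0,0],"rotation":[0,0,0]}]' 
python3 -m creep '[{"offset":[0,0,0],"rotation":[0,0,0]},{"offset":[0,0,0],"rotation":[0,0,0]},{"offset":[0,0,0],"rotation":[0,0,0]}]' 
python3 - <<'E'
from h import *
im,c=shot('scene','s10'); im2,c2=shot('side','d10')
for n,i,cc in (('scene',im,c),('side',im2,c2)):
    for ce,a,b in reds(i,15):
        w=world(cc,ce,.036)
        if w[0]>.5 and w[0]<.72 and abs(w[1])<.3: print(n,ce,a,w[:2].round(4))
E
```

```text
time_s: 16.78
eef_pos: [0.6184, -0.2142, 0.0553]
ee_rot: [0.714, 0.7, 0.0, 0.002]
force: [-0.1, -2.6, 1.8]
width: -0.0002
finger_force: 1.4
time_s: 17.2
eef_pos: [0.6184, -0.1761, 0.054]
ee_rot: [0.714, 0.7, 0.0, 0.0]
force: [1.2, -3.1, 1.6]
width: -0.0003
finger_force: 1.5
time_s: 17.62
eef_pos: [0.6182, -0.1555, 0.0536]
ee_rot: [0.714, 0.7, -0.0, -0.0]
force: [0.5, -2.4, 1.3]
width: 0.0001
finger_force: 1.3
time_s: 17.87
eef_pos: [0.6177, -0.1553, 0.0533]
ee_rot: [0.714, 0.7, -0.0, -0.001]
force: [-0.3, 0.3, -0.1]
width: -0.0003
finger_force: 0.0
scene [257.9 245.8] 24 [ 0.577 -0.086]
scene [224.4 256.5] 39 [ 0.659  -0.0867]
scene [246.2 277.3] 33 [0.6515 0.0082]
scene [255.1 300.5] 21 [0.6696 0.0859]
side [334.2 201.3] 32 [0.6601 0.098 ]
side [350.3 217.4] 62 [0.659  0.0248]
side [356.1 224.1] 36 [ 0.6565 -0.0032]
side [325.5 228.5] 37 [0.58   0.0319]
side [371.  241.3] 27 [ 0.6506 -0.0726]
side [349.5 253.6] 73 [ 0.579 -0.072]
```

```bash
python3 - <<'E'
from h import *
a=cv2.imread('pics/s10.png')[250:330,230:310]; c=cam('side'); u,v=pix(c,(.662,.14,.04)).astype(int); print(u,v)
b=cv2.imread('pics/d10.png')[v-40:v+40,u-40:u+40]
cv2.imwrite('pics/comp.png',cv2.hconcat([cv2.resize(a,(400,400),interpolation=2),cv2.resize(b,(400,400),interpolation=2)]))
E
```

```text
325 191
```

View pics/comp.png

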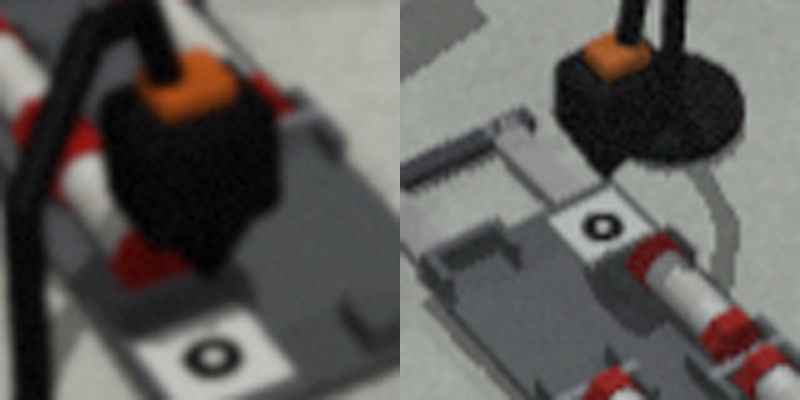

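Both views show the nose tip (scene px (272,304.6), side (325.6,185.4)) and the mark (scene (272.2,320.9), side (325.2,196)).

```bash
python3 - <<'E'
from h import *
N={'scene':(272.0,304.6),'side':(325.6,185.4)}; M={'scene':(272.2,320.9),'side':(325.2,196.0)}
for n in N:
    c=cam(n); a=world(c,N[n],.062); b=world(c,M[n],.02); print(n,'nose',a.round(4),'mark',b.round(4),'diff',(a-b)[:2].round(4))
for k,P,zz in (('nose',N,.062),('mark',M,.02)):
    s=least_squares(lambda X:np.concatenate([pix(cam(n),X)-P[n] for n in P]),[.66,.14,zz]); print(k,s.x.round(4),s.fun.round(2))
    s=least_squares(lambda X:np.concatenate([pix(cam(n),[*X,zz])-P[n] for n in P]),[.66,.14]); print(k,'z fixed',s.x.round(4),s.fun.round(2))
E
```

```text
scene nose [0.6611 0.1426 0.062 ] mark [0.6614 0.1398 0.02  ] diff [-0.0003  0.0028]
side nose [0.6616 0.1413 0.062 ] mark [0.6618 0.141  0.02  ] diff [-0.0002  0.0002]
nose [0.6612 0.1419 0.0616] [-0.19 -0.02 -0.29  0.04]
nose z fixed [0.6612 0.1421] [-0.19 -0.13 -0.3  -0.11]
mark [0.6616 0.1405 0.0206] [ 0.05  0.01  0.08 -0.01]
mark z fixed [0.6615 0.1402] [0.06 0.16 0.09 0.2 ]
```

The mark is within about 2 mm of the nose, and the tubes moved with the tray. I back off, recheck numerically, and hand in.

```bash

python3 -m creep '[{"offset":[-0.5,0,0],"rotation":[0,0,0]},{"offset":[-1.5,0,0],"rotation":[0,0,0]},{"offset":[-2,0,0],"rotation":[0,0,0]},{"offset":[0,0,-2],"rotation":[0,0,0]},{"offset":[0,0,-3],"rotation":[0,0,0]}]' 
python3 -m creep '[{"offset":[0,0,-3],"rotation":[0,0,0]},{"offset":[0,0,-1.5],"rotation":[0,0,0]},{"offset":[0,0,0],"rotation":[0,0,0]},{"offset":[0,0,0],"rotation":[0,0,0]},{"offset":[0,0,0],"rotation":[0,0,0]}]' 
python3 - <<'E'
from h import *
for n,o,u,v in (('scene','s10',272,321),('side','d10',325,196)):
    im,c=shot(n,o+'b'); a=cv2.imread(f'pics/{o}.png'); g0=cv2.cvtColor(a,6).astype(np.float32); g1=cv2.cvtColor(im,7).astype(np.float32)
    s=np.s_[v-9:v+10,u-9:u+10]; print(n,cv2.phaseCorrelate(g0[s].copy(),g1[s].copy()), abs(g0[s]-g1[s]).mean())
E
```

```text
time_s: 18.38
eef_pos: [0.6148, -0.1973, 0.1007]
ee_rot: [0.715, 0.699, -0.002, -0.003]
force: [-0.2, -0.6, -0.2]
width: -0.0002
finger_force: 0.0
time_s: 18.8
eef_pos: [0.6169, -0.1963, 0.1476]
ee_rot: [0.714, 0.7, -0.0, -0.001]
force: [-0.1, 0.1, -0.6]
width: 0.0001
finger_force: 0.0
scene ((0.06576419419410406, 0.012665916267863508), 0.9989122383296489) 1.5844876
side ((0.059515158898779674, 0.051653898983822444), 0.9907282765209675) 1.9390582
```

The tray did not move when released.

```bash
python3 -c "
from plant import order
print(order.hand_in())"
```

```text
the job is handed in; nothing more can be done
None
```

I handed the job in at about 19 s: the long tube is in a long place, both short tubes are in the short places, and the tray's mark measured about 2 mm from the nose tip; the hand-in returned no verdict.

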